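Get the lifting magnet out of its counterweighted case

ROBOT

A 6-joint arm with a two-finger parallel gripper is mounted at the origin on the work surface. World frame = base frame: x ahead of the robot, y to its left, z up, the work surface at z = 0. Lengths are in m, angles in rad, forces in N, time in s.
With the tool pointing down it reaches from about 0.35 to 0.975 m from the base axis. Payload 4.9 kg.
Tool frame: the origin (TCP) lies where the fingers leave the gripper's body, on its centre line; the fingertips stand 73 mm ahead of it and the grasp point (between the pads) lies 54 mm ahead of it; z points along the fingers, y is the direction in which the jaws open and shut (so a half turn about z gives the same grasp; the last joint's range is limited). The gripper opens to 85 mm and grips with 20 to 120 N. Pads are 22 mm wide; open, the fingers measure 114 mm over their backs; the gripper's body (76 mm by 85 mm) begins 54 mm behind the grasp point. The pads swing forward as they close: fully open they stand 13 mm farther back than shut.
Start: joints at [-1.45, 0.053, 1.613, -0, 1.476, -0.119], TCP at [0.148, -0.607, 0.304] pointing down, gripper open.
Joint ranges: [-3.01, 3.01], [-1.01, 2.22], [0.06, 2.58], [-1.02, 4.17], [0.09, 2.62], [-3.14, 3.14]. Speed limits (rad/s): [2.57, 2.57, 3.14, 3.14, 3.14, 3.14].

INTERFACE

Orientations are given as a rotation vector (axis times angle).
In Python, from station import monitor, vision, workorder gives the robot as it stands.
- The arm moves only by the tool arm_command, never from a script. Its argument "rows" is text: rows parted by semicolons, each of 6 numbers parted by spaces: the shift along the world's x, y, z in mm, then the turn, a rotation vector about the world's x, y, z in degrees. In form: tx ty tz wx wy wz; .... A call has 1 to 12 rows; each row is the pose to reach, as a shift and turn from the pose measured when the call began; what a row does not reach only later rows make up. A row lasts 1/8 s, in which the tool goes at most 62.5 mm and 10.7 degrees, less where a joint would pass 70% of its speed; a pose out of reach is approached as far as the arm can. A call with a gripper value outside its range is refused whole. "jaw" is the opening, from 0 (shut) to 1 (fully open), set as the call begins (left out, the last holds). The fingers move at their own pace and stop on an object; "squeeze" is the grip in N (left out, the last holds). Time passes only in rows, so rows that repeat a pose let the fingers close. It gives the time, the measured TCP pose, the force and the opening at its end, in the units of the state.
- monitor.get_obs(): the state, without advancing time (a new reading comes with each control period).
- vision.get_image(name): name is "scene" or "top"; returns a dict with "frame" (400x640x3 uint8, red, green, blue), "vfov" (degrees; the focal length in pixels is half the picture's height over the tangent of half this angle, whatever the lens; pixels are square), "cx", "cy" (the principal point, pixels), "R" (3x3) and "t" (3): a world point X has camera coordinates R X + t. Camera axes: x right, y down, z forward; pixel columns grow to the right and rows downward; lengths in m; the calibration is good to about 2 mm. A picture is of the moment at which its call begins. There is no depth.
- workorder.finish_job(): hands the job in, once; it reports no verdict.
The state is a dict: "t": time; "q": joint angles; "dq": joint speeds; "effort": joint torques, N m; "tool_pos": TCP position; "tool_rot": TCP orientation; "contact_force": force on the tool from outside, world axes, zero at the start; "wrist_torque": the same for the moment, N m; "opening": finger opening in m.
Only numpy, scipy, OpenCV 4.12 (cv2) and the standard library are available. Lean on these libraries where they do the work, as an engineer would, in place of code of your own. Each camera call takes 0.05 s, during which the arm holds its last target. There are 200 camera calls.

TASK

Clear the aluminium angle offcut off the closed steel case and put it in the dark scrap bin, then swing the case lid up past its balance point so that it stays open by itself against its stop. Lift the hand magnet out of the case and set it down, without dropping it, flat and centred on the larger of the two stacks of steel blanks, its long side along the blanks' long side. Leave the case open and do not disturb the other things on the bench or in the case.

Things in the scene. Friction and masses are not known exactly. Their poses are not given: they have to be found in the camera images.
- case: Lower half of a grey steel clamshell case, fixed, outside 160 mm along x, 180 along y, 60 high, walls and floor 5. Origin: centre of its underside. x points from the front (the lid's lip) to the hinge at the back, y along the hinge. The front faces the robot's right. Inside, a rubber rib 25 mm high at x = -18 to -14 mm parts the magnet's place (behind) from the keeper's (in front).
- lid (a joint): Lid angle in rad: 0 closed, grows as it swings up and back, stop at 1.22, where it still leans 20 degrees forward of upright over the rear 55 mm of the case. A hollow upturned tray 160 x 180 mm, 40 mm deep, 0.9 kg with the counterweight bar behind the hinge. Balances near 0.8: below that it falls shut, beyond it falls open onto its stop and stays. It opens with about 2 N up at the lip.
- lid_hinge (a point): Middle of the lid's hinge axis (along the case's y): x = +80 mm, z = 60 mm in the case's frame. Axes as the case. Closed, the lid's flat top is 100 mm above the bench.
- lip_edge (a point): Middle of the outer lower edge of the lid's lip: a steel tongue 70 mm wide, 6 thick, standing out 30 mm from the lid's front at its lower rim, its edge 190 mm from the hinge axis. It moves with the lid; closed, its underside is 60 mm above the bench with free space under it, and its axes are the case's.
- magnet: Hand lifting magnet, about 0.5 kg, in the case under the lid: dark steel block 56 mm along x, 110 along y, 28 high, with an upright black grip post 26 x 26 mm on its middle, whose top is 83 mm above the underside. Origin: centre of the underside. Its axes lie within 6 degrees of the case's; it stands on the case's floor, 5 mm above the bench, about 60 mm in front of the hinge.
- offcut: Aluminium angle offcut, about 0.2 kg, lying on top of the closed lid at any yaw: base flange 40 mm along x, 120 mm along y, 8 mm thick, and an upright leg 8 mm thick along its whole 120 mm length, at x = +12 to +20 mm, reaching 42 mm above the underside. Origin: centre of the flange's underside.
- bin: Dark open scrap bin, fixed, 200 mm along its x, 150 mm along its y, 60 mm high, walls 4 mm, with a few thin scraps (up to 8 mm above its underside) on its floor. Origin: centre of its underside on the bench.
- big_stack_top (a point): Centre of the top face of the larger stack of steel blanks (fixed; blanks 110 mm along x, 150 mm along y; stack 32 mm high). Axes along the blanks' sides.
- small_stack_top (a point): Centre of the top face of the smaller stack (fixed; blanks 75 mm along x, 100 mm along y; stack 32 mm high): not to be used. The two stacks may change places.
- keeper: Flat steel keeper bar 40 mm along x, 120 mm along y, 12 mm thick, loose in the front of the case: leave it there. Origin: centre of the underside.
- can: Upright paint can, radius 28 mm, 130 mm tall, between the robot and the case: leave alone. Origin: centre of the underside.
- wrench: Wrench lying on the bench near the robot on its left, about 180 mm long along its x: leave alone.
- hammer: Hammer lying flat beyond the case, about 260 mm long along its x: leave alone.
- pliers: Locking pliers lying at the back left, about 210 mm long along x, 18 mm high: leave alone.
- mug: Dark steel mug of markers at the back, radius 36 mm, 90 mm tall, markers to 133 mm: leave alone.

How it is judged:
By the outcome, as a careful person would: the job done as asked, in the order asked, and still so for the second after the job is handed in, with the robot touching nothing.
It also fails if it takes over 67 s, if anything falls off the work surface, if the arm or the gripper's body presses on something with over 40 N, if the wrist force passes 120 N, or if a joint passes its speed limit or range.

## Working session

There is one attempt and no reset: what is moved stays moved. The work goes in short steps, Python scripts to look and compute and a tool call to move; the robot and the scene stay as the last step left them, time stands still between calls to the robot, and variables do not carry over. Pictures are saved under pics/ and viewed, about 8 in all and at most 12, crops included, and the job is handed in when it is done.

Besides the shell and the picture viewer there is one more tool, called after "Request:" as name(argument=value, ...), one argument or row to a line, values as JSON. arm_command: Moves the arm, as the interface text tells. Its arguments: {"type":"object","properties":{"rows":{"type":"string"},"jaw":{"type":"number"},"squeeze":{"type":"number"}},"required":["rows"]}

```bash
ls; mkdir -p pics; cat > h.py <<'E'
import numpy as np, cv2, pickle
from station import monitor, vision, workorder
def snap(name,fn):
    d=vision.get_image(name); pickle.dump(d,open(fn+'.pkl','wb')); cv2.imwrite('pics/'+fn+'.png',d['frame'][:,:,::-1]); return d
def load(fn): return pickle.load(open(fn+'.pkl','rb'))
def ray(d,u,v):
    f=200/np.tan(np.radians(d['vfov'])/2); R=np.array(d['R']);t=np.array(d['t'])
    r=R.T@np.array([(u-d['cx'])/f,(v-d['cy'])/f,1]); return -R.T@t,r
def onz(d,u,v,z):
    c,r=ray(d,u,v); return c+r*(z-c[2])/r[2]
def proj(d,X):
    f=200/np.tan(np.radians(d['vfov'])/2); p=np.array(d['R'])@np.array(X)+np.array(d['t']); return np.array([d['cx']+f*p[0]/p[2],d['cy']+f*p[1]/p[2]])
E
python3 - <<'E'
from h import *
for n in('scene','top'):
    d=snap(n,n+'0'); print(n,d['vfov'],d['cx'],d['cy'],-np.array(d['R']).T@d['t'],np.round(d['R'],3).tolist(),[k for k in d])
print(monitor.get_obs())
E
```

```text
pics
scene 57.16665955526191 319.57642164148467 199.4960354466326 [ 1.1866857  -0.53211598  0.66171491] [[0.665, 0.747, 0.008], [0.442, -0.385, -0.81], [-0.602, 0.542, -0.586]] ['frame', 'vfov', 'cx', 'cy', 'R', 't']
top 46.55328068716331 322.3641303812233 201.48276635825204 [0.48875654 0.01463405 1.1367842 ] [[-0.004, -1.0, -0.013], [-0.996, 0.005, -0.085], [0.085, 0.012, -0.996]] ['frame', 'vfov', 'cx', 'cy', 'R', 't']
{'t': 0.1, 'q': array([-1.44997321e+00,  5.32597531e-02,  1.61417732e+00, -1.76599977e-05,
        1.47600328e+00, -1.18972482e-01]), 'dq': array([ 0.00017195, -0.00103395, -0.00403614,  0.00065998, -0.00173085,
        0.00166069]), 'effort': array([ 3.57088447e-04, -3.94901562e+01, -3.71364212e+01, -1.29063028e-04,
        3.90363872e-03,  5.31376074e-06]), 'tool_pos': array([ 0.14840016, -0.60667318,  0.30279279]), 'tool_rot': array([-3.11720401e+00, -3.75549848e-01,  3.02810533e-05]), 'contact_force': array([ 0.18931857, -0.47404175, -0.08316922]), 'wrist_torque': array([-0.00405638,  0.00133243,  0.01424863]), 'opening': 0.08573109856442801}
```

View pics/top0.png

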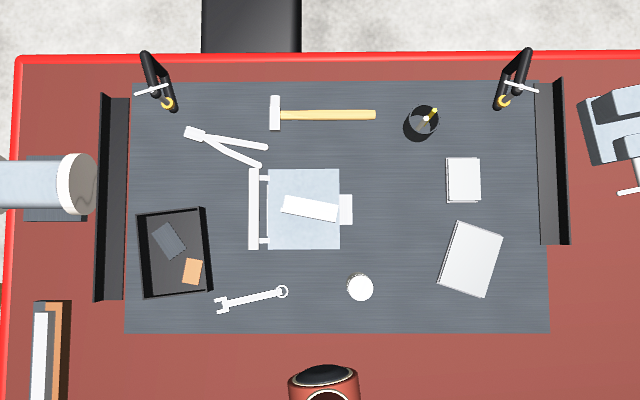

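View pics/scene0.png

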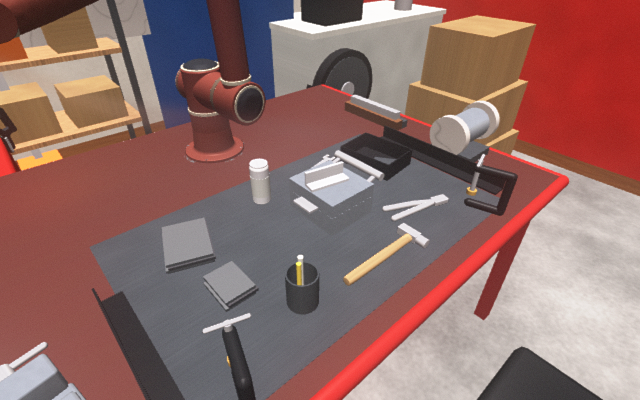

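The top view shows the case at about (304,209), lip to the right at (346,209) and hinge to the left. The offcut is at (310,207), the bin at (175,253), the big stack at (470,260), the small stack at (463,180) and the can at (360,288). Next I'll zoom in and measure.

```bash
python3 - <<'E'
from h import *
d=load('top0'); s=load('scene0')
a=d['frame'][155:265,235:365]; a=cv2.resize(a,None,fx=5,fy=5,interpolation=cv2.INTER_CUBIC)[:, :, ::-1]
b=s['frame'][150:235,280:390]; b=cv2.resize(b,None,fx=5,fy=5,interpolation=cv2.INTER_CUBIC)[:, :, ::-1]
# brighter detail by contrast stretch
cv2.imwrite('pics/c1.png',np.clip((a.astype(float)-120)*1.9,0,255)); 
g=cv2.cvtColor(d['frame'],cv2.COLOR_RGB2GRAY)
for nm,(u0,v0,u1,v1),z,th in [('big',(430,212,512,305),.032,190),('small',(438,150,490,210),.032,190),('offcut',(272,180,338,240),.108,235),('can',(340,268,380,305),.13,180)]:
    m=(g[v0:v1,u0:u1]>th).astype(np.uint8)
    cs=max(cv2.findContours(m,0,1)[0],key=cv2.contourArea)+np.array([u0,v0])
    bx=cv2.boxPoints(cv2.minAreaRect(cs)); P=np.array([onz(d,*p,z)[:2] for p in bx]); 
    print(nm,np.round(bx,1).tolist(),P.round(4).tolist(),P.mean(0).round(4),np.linalg.norm(P-np.roll(P,1,0),axis=1).round(4))
E
```

```text
big [[436.5, 283.6000061035156], [456.70001220703125, 219.60000610351562], [503.8999938964844, 234.39999389648438], [483.70001220703125, 298.5]] [[0.3892, -0.2383], [0.539, -0.2896], [0.5035, -0.3996], [0.3546, -0.3473]] [ 0.4466 -0.3187] [0.1143 0.1584 0.1156 0.1578]
small [[445.79998779296875, 157.6999969482422], [479.3999938964844, 156.8000030517578], [480.70001220703125, 201.8000030517578], [447.0, 202.8000030517578]] [[0.6874, -0.2678], [0.6892, -0.3481], [0.5809, -0.3476], [0.5791, -0.2679]] [ 0.6341 -0.3078] [0.1083 0.0804 0.1083 0.0797]
offcut [[279.6000061035156, 210.89999389648438], [283.0, 193.5], [338.5, 204.39999389648438], [335.1000061035156, 221.8000030517578]] [[0.5564, 0.1224], [0.5952, 0.1149], [0.5704, -0.0084], [0.5318, -0.0005]] [0.5635 0.0571] [0.1254 0.0395 0.1258 0.0394]
can [[347.0, 274.0], [372.0, 274.0], [372.0, 300.0], [347.0, 300.0]] [[0.4189, -0.0251], [0.4187, -0.0786], [0.3638, -0.0779], [0.3639, -0.0247]] [ 0.3913 -0.0516] [0.0549 0.0535 0.0549 0.0533][ WARN:0@0.360] global loadsave.cpp:1063 imwrite_ Unsupported depth image for selected encoder is fallbacked to CV_8U.
```

View pics/c1.png

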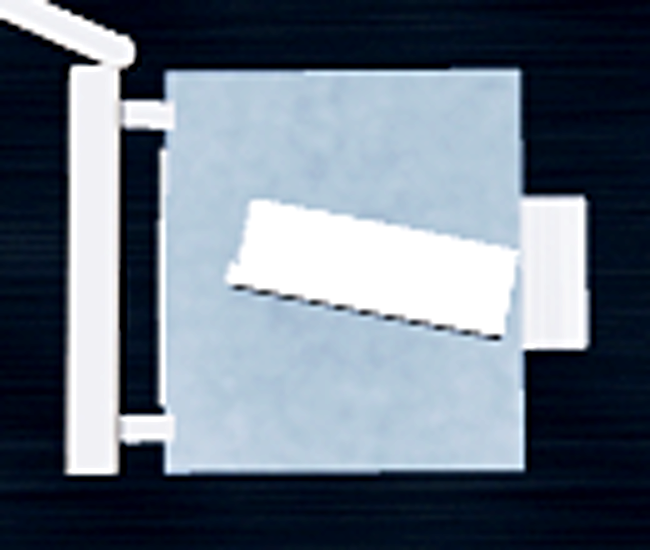

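The lid's top spans crop (165..522, 68..472), the lip (522..588, 197..350) and the counterweight bar x=70..120. The offcut has a dashed dark lower edge, probably the leg side; I'll check this in the scene view.

```bash
python3 - <<'E'
from h import *
d=load('top0'); s=load('scene0')
b=s['frame'][145:225,280:390].astype(float); b=cv2.resize(b,None,fx=7,fy=7,interpolation=cv2.INTER_CUBIC)[:, :, ::-1]
cv2.imwrite('pics/c2.png',np.clip(b,0,255).astype(np.uint8))
f=lambda u,v,z:onz(d,235+(u+.5)/5-.5,155+(v+.5)/5-.5,z).round(4)
print('lid corners',[f(*p,.1) for p in[(165,68),(521,68),(524,471),(165,473)]])
print('lip',[f(*p,.066) for p in[(586,197),(588,350)]])
print('bar',[f(*p,.06) for p in [(70,66),(120,66),(118,474),(66,474)]])
# bin rim
g=d['frame']
for p in[(136,214),(207,207),(213,291),(143,298)]: print('bin',onz(d,*p,.06).round(3))
E
```

```text
lid corners [array([0.6536, 0.1508, 0.1   ]), array([ 0.6527, -0.0098,  0.1   ]), array([ 0.4722, -0.0099,  0.1   ]), array([0.4718, 0.1496, 0.1   ])]
lip [array([ 0.5977, -0.0402,  0.066 ]), array([ 0.5269, -0.0405,  0.066 ])]
bar [array([0.6612, 0.2006, 0.06  ]), array([0.6611, 0.1772, 0.06  ]), array([0.4708, 0.1765, 0.06  ]), array([0.4709, 0.2006, 0.06  ])]
bin [0.554 0.463 0.06 ]
bin [0.569 0.297 0.06 ]
bin [0.376 0.28  0.06 ]
bin [0.361 0.441 0.06 ]
```

View pics/c2.png

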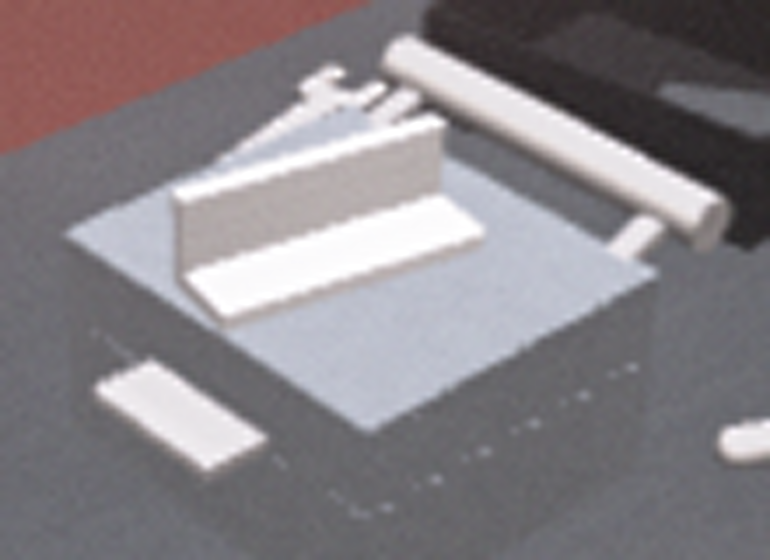

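The scene crop shows the leg on the low-x side, its top ridge running from (178,192) to (440,120) in the crop. I'll fix its position from both views.

```bash
python3 - <<'E'
from h import *
d=load('top0'); s=load('scene0')
f=lambda u,v,z:onz(s,280+(u+.5)/7-.5,145+(v+.5)/7-.5,z).round(4)
for p in[(185,205),(172,190),(444,125),(430,115)]: print('legtop',p,f(*p,.142))
for p in[(225,325),(487,240)]: print('flange',f(*p,.108 if p[0]>300 else .1))
print('lid',[f(*p,.1) for p in[(65,235),(370,433),(660,270)]], 'lip',[f(*p,.066) for p in[(95,388),(210,470)]])
t=lambda u,v,z:onz(d,235+(u+.5)/5-.5,155+(v+.5)/5-.5,z).round(4)
for p,z in[((232,286),.1),((500,340),.1),((250,198),.108),((520,248),.108)]: print('top',t(*p,z))
for p in[(343,153),(373,134),(411,153),(376,176)]: print('binrim',p,onz(s,*p,.06).round(3))
g=cv2.cvtColor(s['frame'],cv2.COLOR_RGB2GRAY)
for p in[(163,226),(206,220),(213,258),(168,268)]: print('big',onz(s,*p,.032).round(4))
o=monitor.get_obs(); print(o['q'],o['tool_pos'])
E
```

```text
legtop (185, 205) [ 0.5414 -0.0011  0.142 ]
legtop (172, 190) [0.5297 0.0022 0.142 ]
legtop (444, 125) [0.563  0.1164 0.142 ]
legtop (430, 115) [0.5536 0.1178 0.142 ]
flange [ 0.5663 -0.0026  0.1   ]
flange [0.5984 0.1078 0.108 ]
lid [array([ 0.475 , -0.0096,  0.1   ]), array([ 0.6534, -0.0079,  0.1   ]), array([0.6507, 0.1533, 0.1   ])] lip [array([ 0.5283, -0.0378,  0.066 ]), array([ 0.5983, -0.0378,  0.066 ])]
top [0.555  0.1201 0.1   ]
top [5.303e-01 4.000e-04 1.000e-01]
top [0.5937 0.1114 0.108 ]
top [ 0.5708 -0.0086  0.108 ]
binrim (343, 153) [0.419 0.263 0.06 ]
binrim (373, 134) [0.388 0.451 0.06 ]
binrim (411, 153) [0.571 0.439 0.06 ]
binrim (376, 176) [0.59  0.237 0.06 ]
big [ 0.3567 -0.342   0.032 ]
big [ 0.4084 -0.2445  0.032 ]
big [ 0.5505 -0.3006  0.032 ]
big [ 0.5112 -0.3946  0.032 ]
[-1.44997321e+00  5.32597531e-02  1.61417732e+00 -1.76599977e-05
  1.47600328e+00 -1.18972482e-01] [ 0.14840016 -0.60667318  0.30279279]
```

Request:
arm_command(
  rows="399 667 0 0 0 64.6;399 667 0 0 0 64.6;399 667 0 0 0 64.6;399 667 0 0 0 64.6;399 667 0 0 0 64.6;399 667 0 0 0 64.6;399 667 0 0 0 64.6;399 667 0 0 0 64.6;399 667 0 0 0 64.6;399 667 0 0 0 64.6;399 667 0 0 0 64.6;399 667 0 0 0 64.6",
  jaw=1,
  squeeze=40,
)

```text
t: 1.6
tool_pos: [0.5338, 0.0388, 0.3025]
tool_rot: [-2.434, -1.984, 0.002]
contact_force: [0.2, -1.0, 0.3]
opening: 0.0855
```

Request:
arm_command(
  rows="13 21 -60 0 0 0;13 21 -100 0 0 0;13 21 -112 0 0 0;13 21 -112 0 0 0",
)

```text
t: 2.1
tool_pos: [0.5465, 0.0595, 0.1903]
tool_rot: [-2.434, -1.983, 0.003]
contact_force: [-0.2, 0.3, -0.4]
opening: 0.0852
```

```bash
python3 - <<'E'
from h import *
s=snap('scene','s1'); print(monitor.get_obs()['tool_pos'],monitor.get_obs()['contact_force'])
b=s['frame'][90:240,250:420]; cv2.imwrite('pics/c3.png',cv2.resize(b,None,fx=4,fy=4,interpolation=cv2.INTER_CUBIC)[:, :, ::-1])
E
```

```text
[0.54741789 0.05936646 0.19190521] [ 0.19070776  0.11649561 -0.25715158]
```

View pics/c3.png

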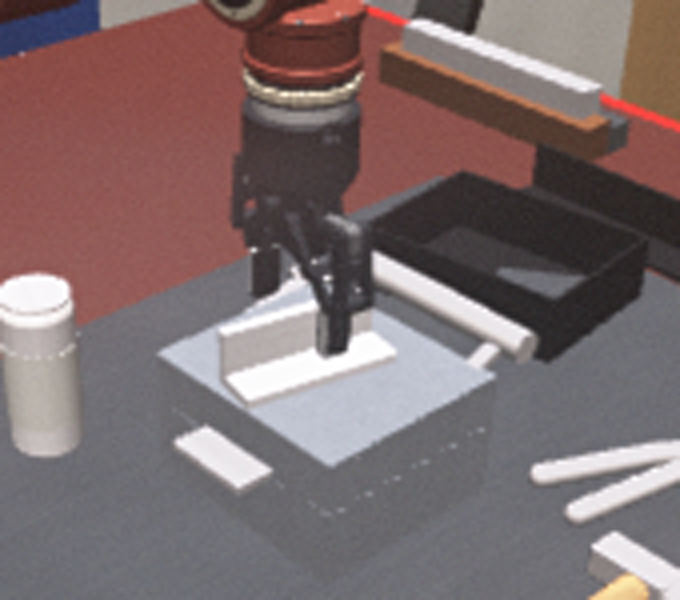

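The open fingers straddle the leg, their tips just above the flange, and the bin rim is clear of them. Grip and lift.

Request:
arm_command(
  rows="0 0 -1 0 0 0;0 0 -1 0 0 0;0 0 -1 0 0 0;0 0 -1 0 0 0;0 0 20 0 0 0;0 0 70 0 0 0;0 0 70 0 0 0",
  jaw=0,
  squeeze=50,
)

```text
t: 3.02
tool_pos: [0.5495, 0.0593, 0.2667]
tool_rot: [2.431, 1.981, 0.011]
contact_force: [-0.2, 0.7, -1.3]
opening: 0.007
```

```bash
python3 - <<'E'
from h import *
s=snap('scene','s2'); d=load('top0'); print(monitor.get_obs()['tool_pos'],monitor.get_obs()['contact_force'])
f=lambda u,v,z:onz(s,250+(u+.5)/4-.5,90+(v+.5)/4-.5,z).round(3)
for p in[(465,172),(648,242),(547,310),(362,232)]: print(f(*p,.06))
a=s['frame'][60:210,270:440]; b=d['frame'][195:305,125:225].astype(float)**.6*9
a=cv2.resize(a,None,fx=3,fy=3,interpolation=2); b=cv2.resize(np.clip(b,0,255).astype(np.uint8),(409,450),interpolation=2)
cv2.imwrite('pics/c4.png',np.hstack([a[:,:390],b])[:,:,::-1])
E
```

```text
[0.54828861 0.05938284 0.26384421] [-0.210846    0.35254296 -2.84104653]
[0.363 0.44  0.06 ]
[0.56  0.457 0.06 ]
[0.577 0.303 0.06 ]
[0.385 0.283 0.06 ]
```

View pics/c4.png

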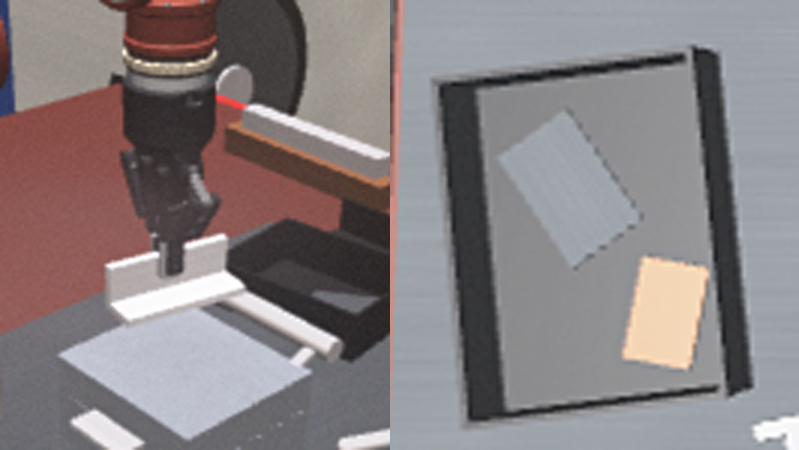

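Held level; the bin is measured from both views at about (0.468, 0.371), its long side 5° off x. Carry there and turn.

Request:
arm_command(
  rows="-80 319 0 0 0 -73;-80 319 0 0 0 -73;-80 319 0 0 0 -73;-80 319 0 0 0 -73;-80 319 0 0 0 -73;-80 319 0 0 0 -73;-80 319 0 0 0 -73;-80 319 0 0 0 -73;-80 319 -60 0 0 -73;-80 319 -110 0 0 -73;-80 319 -130 0 0 -73;-80 319 -130 0 0 -73",
)

```text
t: 4.58
tool_pos: [0.4671, 0.3776, 0.1313]
tool_rot: [3.132, 0.146, -0.005]
contact_force: [0.5, 0.8, -1.4]
opening: 0.0069
```

```bash
python3 - <<'E'
from h import *
s=snap('top','t3'); s2=snap('scene','s3'); o=monitor.get_obs(); print(o['tool_pos'],o['contact_force'],o['q'],o['tool_rot'])
a=s2['frame'][60:210,300:450]; b=s['frame'][180:330,100:250].astype(float)**.7*5.3
b=np.clip(b,0,255).astype(np.uint8)
r=lambda x:cv2.resize(x,None,fx=2.6,fy=2.6,interpolation=2)
cv2.imwrite('pics/c5.png',np.hstack([r(a),r(b)])[:,:,::-1])
E
```

```text
[0.46926764 0.37897369 0.13556502] [ 0.65730803  0.10452111 -1.82441647] [ 0.55734427  0.16069619  1.79263656 -0.00412326  1.18642002  2.03670683] [3.13576305 0.14588108 0.0054565 ]
```

View pics/c5.png

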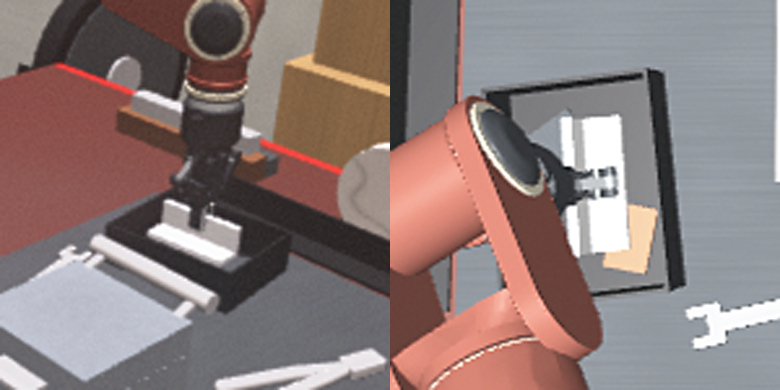

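The offcut hangs inside the bin with clearance all round. Lower, release and lift out.

Request:
arm_command(
  rows="0 0 -20 0 0 0;0 0 -30 0 0 0;0 0 -33 0 0 0;0 0 -34 0 0 0;0 0 -34 0 0 0",
)

```text
t: 5.3
tool_pos: [0.4695, 0.3791, 0.1019]
tool_rot: [3.136, 0.146, 0.006]
contact_force: [0.5, 0.6, -1.5]
opening: 0.0068
```

Request:
arm_command(
  rows="0 0 0 0 0 0;0 0 0 0 0 0;0 0 0 0 0 0;0 0 30 0 0 0;0 0 90 0 0 0;0 0 140 0 0 0;0 0 140 0 0 0",
  jaw=0.5,
)

```text
t: 6.18
tool_pos: [0.4718, 0.3806, 0.2487]
tool_rot: [-3.135, -0.146, -0.022]
contact_force: [-0.3, -0.1, 0.7]
opening: 0.0426
```

Request:
arm_command(
  rows="20 -60 60 0 0 10;91 -630 90 0 0 84;91 -630 90 0 0 84;91 -630 90 0 0 84;91 -630 90 0 0 84;91 -630 90 0 0 84;91 -630 90 0 0 84;91 -630 90 0 0 84;91 -630 90 0 0 84;91 -630 90 0 0 84;91 -630 90 0 0 84;91 -630 90 0 0 84",
  jaw=0,
)

```text
t: 7.68
tool_pos: [0.5623, -0.2528, 0.3373]
tool_rot: [-2.23, -2.194, -0.011]
contact_force: [0.7, 0.3, 0.2]
opening: -0.0001
```

Request:
arm_command(
  rows="0 0 0 10 0 0;0 0 0 20 0 0;0 0 0 30 0 0;0 0 0 40 0 0;0 0 0 50 0 0;0 0 0 60 0 0;0 0 0 70 0 0;0 0 0 70 0 0;0 0 0 70 0 0",
)

```text
t: 8.8
tool_pos: [0.5625, -0.2522, 0.3374]
tool_rot: [-1.458, -1.441, -1.017]
contact_force: [-1.0, 1.2, 0.2]
opening: 0.0005
```

```bash
python3 - <<'E'
from h import *
from scipy.spatial.transform import Rotation as Ro
o=monitor.get_obs(); print(o['t'],o['tool_pos'],o['contact_force'],o['q'].round(2),'\n',Ro.from_rotvec(o['tool_rot']).as_matrix().round(3))
E
```

```text
8.8 [ 0.56254116 -0.25221085  0.33739474] [-0.97951931  1.21551118  0.15149446] [-0.77  0.35  1.46  0.96  2.18 -0.55] 
 [[ 0.016  1.    -0.005]
 [ 0.33  -0.001  0.944]
 [ 0.944 -0.017 -0.33 ]]
```

The tilt worked. Descend in front of the lip, then slide the shut fingertips beneath it.

Request:
arm_command(
  rows="0 25 -55 0 0 0;0 50 -110 0 0 0;0 75 -165 0 0 0;0 95 -220 0 0 0;0 107 -265 0 0 0;0 107 -278 0 0 0;0 107 -279 0 0 0;0 107 -279 0 0 0",
)

```text
t: 9.8
tool_pos: [0.5639, -0.1466, 0.0608]
tool_rot: [-1.459, -1.445, -1.019]
contact_force: [1.0, -0.9, 0.1]
opening: -0.0001
```

```bash
python3 - <<'E'
from h import *
s=snap('top','t4'); s2=snap('scene','s4'); o=monitor.get_obs(); print(o['tool_pos'],o['contact_force'],o['tool_rot'])
a=s2['frame'][130:260,240:370]; b=s['frame'][140:270,260:390]
r=lambda x:cv2.resize(x,None,fx=3,fy=3,interpolation=2)
cv2.imwrite('pics/c6.png',np.hstack([r(a),r(b)])[:,:,::-1])
E
```

```text
[ 0.5636523  -0.1464517   0.06050601] [0.26701933 0.73668448 0.1248039 ] [-1.45941331 -1.44456795 -1.01845498]
```

View pics/c6.png

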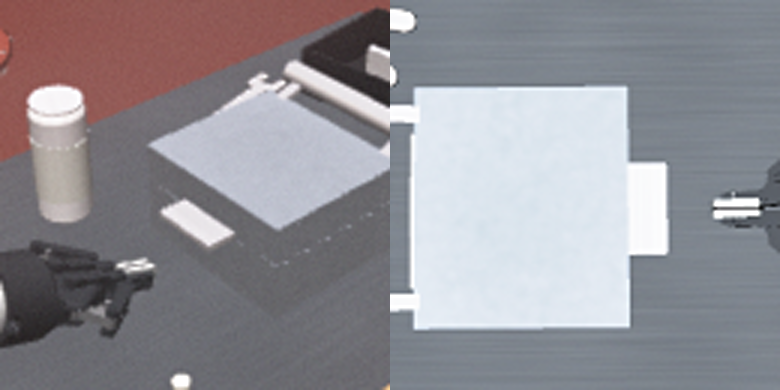

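The shut fingertips sit in line with the lip's middle, about 38 mm in front of it (pictured 6 so far... 7 counted). Slide in and lift along the arc.

Request:
arm_command(
  rows="0 30 -2 0 0 0;0 52 -2 0 0 0;0 52 -2 0 0 0;0 52 -2 0 0 0",
)

```text
t: 10.4
tool_pos: [0.5636, -0.094, 0.0586]
tool_rot: [-1.459, -1.445, -1.018]
contact_force: [0.3, -0.4, -0.3]
opening: -0.0
```

Request:
arm_command(
  rows="0 0 10 0 0 0;0 1 33 0 0 0;0 3 50 0 0 0;0 8 66 0 0 0;0 14 83 0 0 0;0 21 98 0 0 0;0 21 98 0 0 0",
)

```text
t: 11.28
tool_pos: [0.5641, -0.0726, 0.1582]
tool_rot: [-1.458, -1.448, -1.019]
contact_force: [0.4, -2.0, -1.4]
opening: -0.0
```

```bash
python3 - <<'E'
from h import *
s=snap('top','t5'); s2=snap('scene','s5'); o=monitor.get_obs(); print(o['tool_pos'],o['contact_force'],o['tool_rot'])
a=s2['frame'][100:250,240:390]; b=s['frame'][130:280,240:390]
r=lambda x:cv2.resize(x,None,fx=2.6,fy=2.6,interpolation=2)
cv2.imwrite('pics/c7.png',np.hstack([r(a),r(b)])[:,:,::-1])
E
```

```text
[ 0.56356494 -0.07281747  0.15659386] [ 0.22838761 -1.3615914  -0.40106041] [-1.45899336 -1.44545687 -1.01772053]
```

View pics/c7.png

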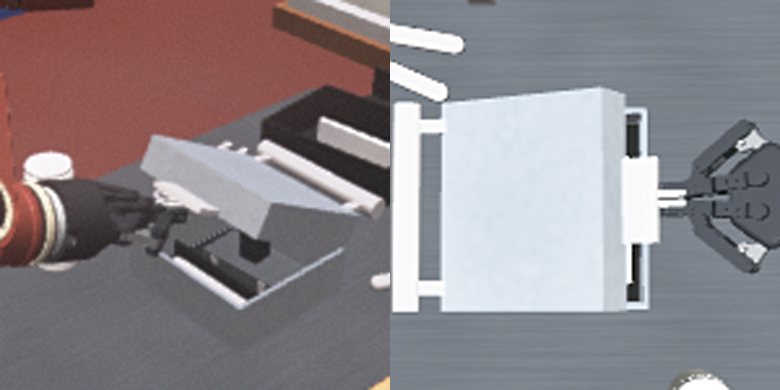

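The lid is at about 0.5 rad, carried by the fingertips with light force. Continue past balance.

Request:
arm_command(
  rows="0 9 15 0 0 0;0 19 28 0 0 0;0 31 41 0 0 0;0 44 52 0 0 0;0 58 62 0 0 0;0 69 69 0 0 0;0 73 71 0 0 0;0 73 71 0 0 0;0 73 71 0 0 0",
)

```text
t: 12.5
tool_pos: [0.5635, -0.0, 0.2272]
tool_rot: [-1.459, -1.445, -1.017]
contact_force: [-0.2, 0.4, -0.0]
opening: -0.0
```

Request:
arm_command(
  rows="0 -20 0 0 0 0;0 -70 0 0 0 0;0 -130 20 0 0 0;0 -190 40 0 0 0;0 -240 60 0 0 0;0 -260 90 0 0 0;0 -260 90 0 0 0",
)

```text
t: 13.38
tool_pos: [0.5636, -0.2635, 0.3194]
tool_rot: [-1.464, -1.448, -1.021]
contact_force: [0.2, 0.4, 0.2]
opening: 0.0001
```

```bash
python3 - <<'E'
from h import *
s=snap('top','t6'); s2=snap('scene','s6'); o=monitor.get_obs(); print(o['t'],o['tool_pos'],o['contact_force'],o['tool_rot'],o['q'])
a=s2['frame'][100:250,240:390]; b=s['frame'][130:280,240:390]
r=lambda x:cv2.resize(x,None,fx=2.65,fy=2.65,interpolation=2)
cv2.imwrite('pics/c8.png',np.hstack([r(a),r(b)])[:,:,::-1])
E
```

```text
13.475 [ 0.56313342 -0.26064408  0.31627057] [ 0.38423048  0.73223866 -0.53413559] [-1.46062851 -1.4432221  -1.01739348] [-0.78230513  0.37580525  1.45541684  0.93355275  2.16392921 -0.58749916]
```

View pics/c8.png

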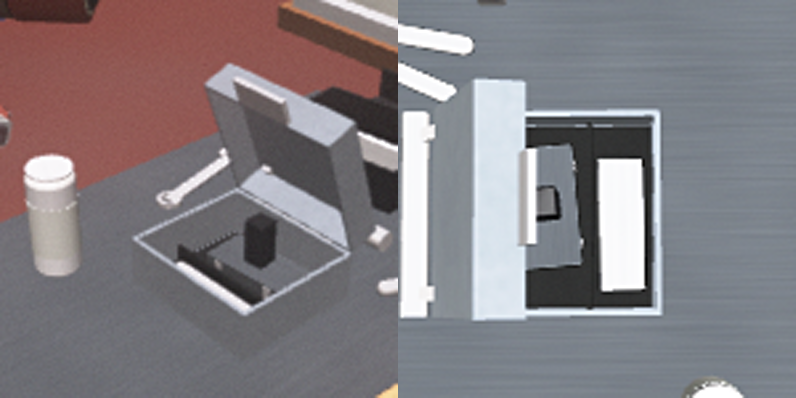

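The lid is open against its stop by itself. The post is at about (548,203) in the crop, the block's front edge near x=577 with a slight turn, and the keeper is at (620,225). Ten pictures viewed; I'll make one combined zoom for the magnet and the stack.

```bash
python3 - <<'E'
from h import *
t=load('t6'); s=load('s6'); t0=load('top0'); s0=load('scene0')
def z(d,u,v,w,h,f,g=.6):
    c=d['frame'][v:v+h,u:u+w].astype(float); c=255*(c/255)**g
    return cv2.resize(np.clip(c,0,255).astype(np.uint8),(w*f,h*f),interpolation=2)
A=z(t,282,172,50,60,8,.5); B=z(s,310,172,50,40,8,.5)     # 400x480 ; 400x320
C=z(t0,430,215,80,85,5,1.5)[:, :400]; D=z(s0,155,212,66,62,6,.8)
im=np.zeros((600,800,3),np.uint8); im[0:300,0:400]=A[100:400]; im[0:300,400:800]=B[:300]
im[300:600,0:400]=cv2.resize(z(t0,432,216,80,60+25,1,1.5),(282,300),interpolation=2)[:, :282] if 0 else 0
c=cv2.resize(z(t0,432,216,80,85,1,2.5),(282,300),interpolation=2); im[300:600,0:282]=c
d=cv2.resize(z(s0,158,214,60,60,1,.8),(300,300),interpolation=2); im[300:600,400:700]=d
cv2.imwrite('pics/c9.png',im[:,:,::-1])
E
```

```text
(no output)
```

View pics/c9.png

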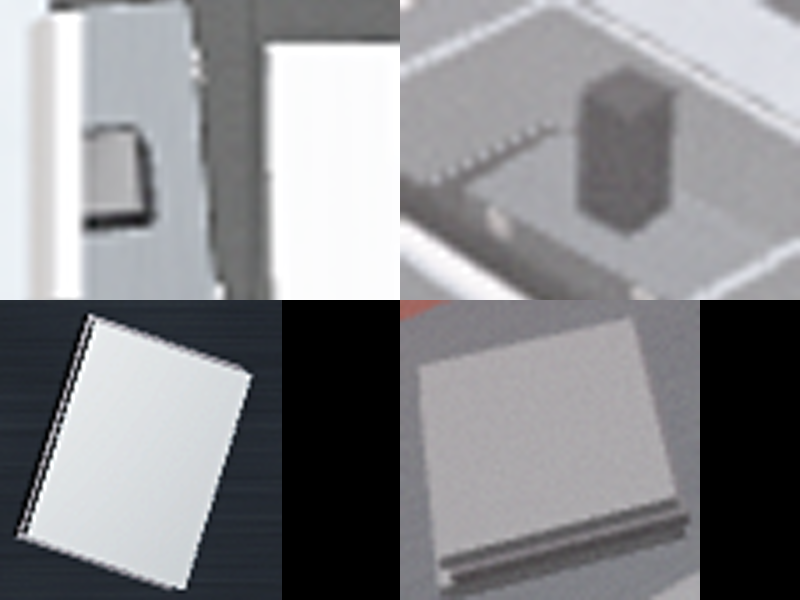

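Panels: the post top (scene) is a diamond at (580,95)/(625,67)/(675,92)/(627,120). The post's front edge (top view) runs (137,128)–(143,208) and the block's front edge (190,50)–(217,285). The stack's top corners are clear in both views.

```bash
python3 - <<'E'
from h import *
t=load('t6'); s=load('s6'); t0=load('top0'); s0=load('scene0')
A=lambda x,y,z:onz(t,282+(x+.5)/8-.5,172+(y+100.5)/8-.5,z)
B=lambda x,y,z:onz(s,310+(x-399.5)/8-.5,172+(y+.5)/8-.5,z)
C=lambda x,y,z:onz(t0,432+(x+.5)/(282/80)-.5,216+(y-299.5)/(300/85)-.5,z)
D=lambda x,y,z:onz(s0,158+(x-399.5)/5-.5,214+(y-299.5)/5-.5,z)
ang=lambda a,b:np.degrees(np.arctan2((b-a)[1],(b-a)[0])).round(1)
a,b=A(190,50,.033),A(217,285,.033); print('block edge',a,b,ang(b,a))
a,b=A(137,128,.088),A(143,208,.088); print('post front edge',a,b,ang(b,a))
P=[B(*p,.088) for p in[(580,95),(625,67),(675,92),(627,120)]]
print('post scene',np.round(P,4),np.mean(P,0),[ang(P[i],P[(i+1)%4]) for i in range(4)])
for nm,F,q in(('top',C,[(93,318),(250,377),(187,586),(27,535)]),('scene',D,[(418,367),(632,318),(678,500),(440,562)])):
    Q=np.array([F(*p,.032) for p in q]); print(nm,Q[:,:2].round(4).tolist(),Q.mean(0).round(4),[ang(Q[i],Q[(i+1)%4]) for i in range(4)],np.linalg.norm(Q-np.roll(Q,1,0),axis=1).round(3))
E
```

```text
block edge [0.61042872 0.06899259 0.033     ] [0.54019314 0.06100052 0.033     ] 6.5
post front edge [0.58221646 0.08131675 0.088     ] [0.55949758 0.07960131 0.088     ] 4.3
post scene [[0.5622 0.077  0.088 ]
 [0.5595 0.1018 0.088 ]
 [0.583  0.1039 0.088 ]
 [0.5847 0.0785 0.088 ]] [0.57234469 0.09030291 0.088     ] [np.float64(96.2), np.float64(5.0), np.float64(-86.2), np.float64(-176.1)]
top [[0.5363, -0.2927], [0.4964, -0.3963], [0.3588, -0.3497], [0.3924, -0.2449]] [ 0.446  -0.3209  0.032 ] [np.float64(-111.1), np.float64(161.3), np.float64(72.2), np.float64(-18.4)] [0.152 0.111 0.145 0.11 ]
scene [[0.3576, -0.3472], [0.3937, -0.2429], [0.5374, -0.2929], [0.5014, -0.3961]] [ 0.4475 -0.3198  0.032 ] [np.float64(70.9), np.float64(-19.2), np.float64(-109.2), np.float64(161.2)] [0.152 0.11  0.152 0.109]
```

```bash
cat >> h.py <<'E'
from scipy.spatial.transform import Rotation as Ro
def target(yaw,phi,grasp):
    Z=Ro.from_euler('z',yaw,degrees=True); y=Z.apply([1,0,0]); z=Z.apply([0,np.sin(np.radians(phi)),-np.cos(np.radians(phi))])
    return np.array(grasp)-.054*z, Ro.from_matrix(np.stack([np.cross(y,z),y,z],1)), z
def delta(tcp,R,back=0,z=None):
    o=monitor.get_obs(); p=tcp-(back*z if back else 0)
    print('shift',((p-o['tool_pos'])*1000).round(1),'turn',np.degrees((R*Ro.from_rotvec(o['tool_rot']).inv()).as_rotvec()).round(1))
E
python3 - <<'E'
from h import *
T,R,z=target(5,40,(.571,.091,.066)); print(T,z); delta(T,R); delta(T,R,.1,z)
E
```

```text
[0.57402522 0.05642155 0.1073664 ] [-0.05602263  0.64034161 -0.76604444]
shift [  10.9  317.1 -208.9] turn [-30.5  -2.1   5.2]
shift [  16.5  253.  -132.3] turn [-30.5  -2.1   5.2]
```

Request:
arm_command(
  rows="0 0 0 -10 -.7 1.7;0 0 0 -20 -1.4 3.5;0 0 0 -30.5 -2.1 5.2;5 60 -33 -30.5 -2.1 5.2;9 115 -65 -30.5 -2.1 5.2;13 170 -97 -30.5 -2.1 5.2;16 220 -120 -30.5 -2.1 5.2;16.5 253 -132 -30.5 -2.1 5.2;16.5 253 -132 -30.5 -2.1 5.2;16.5 253 -132 -30.5 -2.1 5.2",
  jaw=1,
  squeeze=80,
)

```text
t: 14.72
tool_pos: [0.5791, -0.0074, 0.1836]
tool_rot: [-1.726, -1.884, -0.626]
contact_force: [0.6, -0.4, 0.8]
opening: 0.0851
```

```bash
python3 - <<'E'
from h import *
T,R,z=target(5,40,(.571,.091,.066)); delta(T,R); print(monitor.get_obs()['contact_force'],monitor.get_obs()['q'])
E
```

```text
shift [ -5.1  63.9 -76.3] turn [-0.  -0.1 -0. ]
[ 0.56761817 -0.39152158  0.76387473] [-0.3548914   0.17106825  1.78158242  0.61943702  1.54222732 -0.57465004]
```

Request:
arm_command(
  rows="-2 26 -31 0 0 0;-4 45 -54 0 0 0;-5 57 -68 0 0 0;-5 64 -76 0 0 0;-5 64 -76 0 0 0;-5 64 -76 0 0 0",
)

```text
t: 15.48
tool_pos: [0.575, 0.0559, 0.1086]
tool_rot: [-1.727, -1.885, -0.628]
contact_force: [0.2, -0.3, 0.3]
opening: 0.0856
```

Request:
arm_command(
  rows="0 0 0 0 0 0;0 0 0 0 0 0;0 0 0 0 0 0;0 0 0 0 0 0;0 0 0 0 0 0",
  jaw=0,
  squeeze=80,
)

```text
t: 16.1
tool_pos: [0.5749, 0.0557, 0.109]
tool_rot: [-1.726, -1.885, -0.628]
contact_force: [-3.3, -1.9, 4.2]
opening: 0.0253
```

```bash
python3 - <<'E'
from h import *
T,R,z=target(5,40,(.571,.091,.066)); delta(T,R); print(monitor.get_obs())
E
```

```text
shift [-0.8  0.7 -1.6] turn [ 0. -0. -0.]
{'t': 16.1, 'q': array([-0.25575204,  0.24543283,  1.84125416,  0.66373966,  1.38021182,
       -0.58415648]), 'dq': array([-0.00107066, -0.00058508, -0.00015294,  0.00055295,  0.00055264,
       -0.00153787]), 'effort': array([ 1.33905664e+00, -3.80581176e+01, -2.86751854e+01,  1.95191413e+00,
        2.35496135e-01, -3.22117202e-02]), 'tool_pos': array([0.57487092, 0.05574259, 0.1089759 ]), 'tool_rot': array([-1.72593961, -1.88482539, -0.62766036]), 'contact_force': array([-3.25951089, -1.9444085 ,  4.21906077]), 'wrist_torque': array([-0.17447943,  0.46074093,  0.30417145]), 'opening': 0.025306240233555034}
```

Gripped at 25 mm, which is the post. Lift straight up, gently.

Request:
arm_command(
  rows="0 0 3 0 0 0;0 0 8 0 0 0;0 0 16 0 0 0;0 0 26 0 0 0;0 -2 38 0 0 0;0 -5 50 0 0 0;0 -10 62 0 0 0;0 -20 75 0 0 0;0 -40 88 0 0 0;0 -60 100 0 0 0;0 -60 100 0 0 0;0 -60 100 0 0 0",
)

```text
t: 17.6
tool_pos: [0.5747, -0.0047, 0.2088]
tool_rot: [-1.727, -1.884, -0.628]
contact_force: [-0.3, -0.0, -5.3]
opening: 0.0251
```

```bash
python3 - <<'E'
from h import *
snap('scene','s7');snap('top','t7')
o=monitor.get_obs();print(o['t'],o['tool_pos'],o['contact_force'],o['wrist_torque'],o['opening'],o['q'])
E
```

```text
17.7 [ 0.57443831 -0.00402242  0.20820904] [-0.76991958  0.84430307 -4.17065701] [-0.78968038 -0.08309516 -0.03365816] 0.024975738492444877 [-0.35231753  0.12884513  1.78307472  0.62019507  1.57418394 -0.54915602]
```

Request:
arm_command(
  rows="-6 -20 12 0 0 -2;-20 -55 20 0 0 -5;-36 -95 20 0 0 -8;-53 -135 20 0 0 -11;-70 -175 20 0 0 -14;-86 -215 20 0 0 -17;-102 -255 20 0 0 -20;-118 -295 20 0 0 -22;-132 -330 20 0 0 -24;-139 -350 20 0 0 -24;-139 -350 20 0 0 -24;-139 -350 20 0 0 -24",
)

```text
t: 19.2
tool_pos: [0.4358, -0.3531, 0.2279]
tool_rot: [-2.137, -1.526, -0.778]
contact_force: [0.4, -0.4, -4.6]
opening: 0.0252
```

```bash
python3 - <<'E'
from h import *
T,R,z=target(-19,40,(.447,-.320,.09)); delta(T,R)
t=snap('top','t8');s=snap('scene','s8')
o=monitor.get_obs();print(o['t'],o['tool_pos'],o['contact_force'],o['opening'],o['q'])
def z_(d,u,v,w,h,g=.5):
    c=d['frame'][v:v+h,u:u+w].astype(float); return cv2.resize((255*(c/255)**g).astype(np.uint8),(400,int(h*400/w)),interpolation=2)
cv2.imwrite('pics/c10.png',np.hstack([z_(t,410,170,120,150),z_(s,130,130,120,150)])[:,:,::-1])
E
```

```text
shift [ -0.1   0.2 -96.5] turn [-0.1 -0.1 -0.1]
19.3 [ 0.43589184 -0.35286462  0.22801834] [ 0.30560453  1.03599191 -4.97318427] 0.024601412627945535 [-1.00350321  0.14541017  1.72876573  0.53277647  1.72759157 -0.71493256]
```

View pics/c10.png

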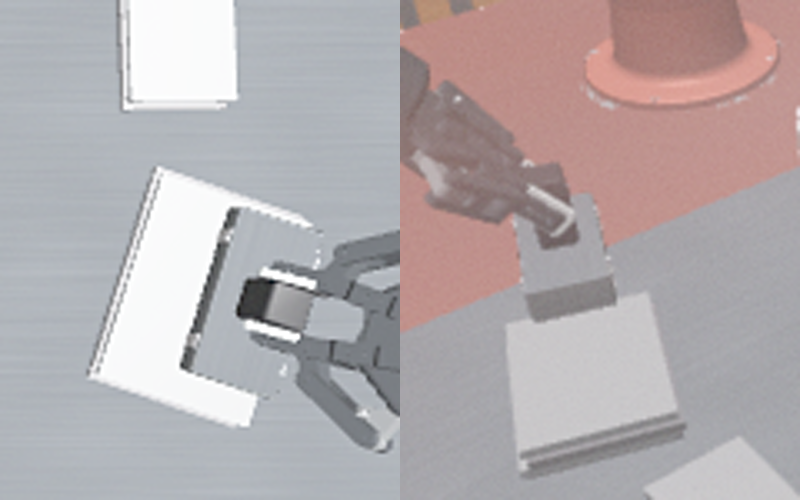

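Magnet held level above the stack. The block's upper edge (left panel) runs (240,207)–(195,368); its near-end top edge in the scene view runs (527,292)–(612,270). I'll check the centre and yaw from these.

```bash
python3 - <<'E'
from h import *
t=load('t8'); s=load('s8'); k=400/120
T=lambda x,y,z:onz(t,410+(x+.5)/k-.5,170+(y+.5)/k-.5,z)
S=lambda x,y,z:onz(s,130+(x-399.5)/k-.5,130+(y+.5)/k-.5,z)
o=monitor.get_obs(); zb=o['tool_pos'][2]-.109+.005
def rep(n,a,b): print(n,a[:2].round(4),b[:2].round(4),((a+b)/2)[:2].round(4),'ang',np.degrees(np.arctan2(*(a-b)[1::-1])).round(1),'len',np.linalg.norm(a-b).round(4))
rep('top upper',T(240,207,zb+.028),T(195,368,zb+.028)); rep('top lower',T(228,210,zb),T(182,365,zb))
rep('sc top',S(527,292,zb+.028),S(612,270,zb+.028)); rep('sc bot',S(530,318,zb),S(618,300,zb))
y=np.radians(-19);u=np.array([np.cos(y),np.sin(y)]);v=np.array([-u[1],u[0]])
print('goal',.447*u[0]-.32*u[1],.447*v[0]-.32*v[1])
m=(T(240,207,zb+.028)+T(195,368,zb+.028))[:2]/2; m2=(T(228,210,zb)+T(182,365,zb))[:2]/2
print('v of centre',m@v-.028,m2@v-.028,'u',m@u,m2@u)
n=(S(527,292,zb+.028)+S(612,270,zb+.028))[:2]/2;n2=(S(530,318,zb)+S(618,300,zb))[:2]/2; print('scene u',n@u-.055,n2@u-.055,'v',n@v,n2@v)
E
```

```text
top upper [ 0.5077 -0.3082] [ 0.4072 -0.2769] [ 0.4575 -0.2926] ang -17.3 len 0.1053
top lower [ 0.5064 -0.3096] [ 0.4068 -0.2769] [ 0.4566 -0.2932] ang -18.2 len 0.1048
sc top [ 0.4926 -0.3582] [ 0.5072 -0.305 ] [ 0.4999 -0.3316] ang -105.4 len 0.0551
sc bot [ 0.4831 -0.3588] [ 0.5043 -0.305 ] [ 0.4937 -0.3319] ang -111.5 len 0.0579
goal 0.5268286127191848 -0.15703697914943235
v of centre -0.15569008420580993 -0.1566200103183293 u 0.5277964510955165 0.5271855553438227
scene u 0.5256320335247079 0.519879457106709 v -0.15078490685764823 -0.15305480478023084
```

Centre within about 2–3 mm and yaw within about 1°. Lower to just above the stack.

Request:
arm_command(
  rows="0 0 -20 0 0 0;0 0 -45 0 0 0;0 0 -65 0 0 0;0 0 -78 0 0 0;0 0 -85 0 0 0;0 0 -88 0 0 0;0 0 -88 0 0 0;0 0 -88 0 0 0",
)

```text
t: 20.3
tool_pos: [0.4362, -0.3533, 0.1408]
tool_rot: [-2.137, -1.528, -0.778]
contact_force: [0.4, -0.5, -4.2]
opening: 0.0249
```

Request:
arm_command(
  rows="0 0 -1 0 0 0;0 0 -1 0 0 0;0 0 -2 0 0 0;0 0 -2 0 0 0;0 0 -3 0 0 0;0 0 -3 0 0 0",
)

```text
t: 21.05
tool_pos: [0.4361, -0.3532, 0.1376]
tool_rot: [-2.137, -1.528, -0.778]
contact_force: [0.4, 0.4, -3.8]
opening: 0.0247
```

Request:
arm_command(
  rows="0 0 -1 0 0 0;0 0 -1 0 0 0;0 0 -1.5 0 0 0;0 0 -1.5 0 0 0;0 0 -1.5 0 0 0",
)

```text
t: 21.68
tool_pos: [0.4361, -0.3532, 0.1362]
tool_rot: [-2.137, -1.528, -0.778]
contact_force: [-0.3, -0.3, -5.1]
opening: 0.025
```

Request:
arm_command(
  rows="0 0 -.5 0 0 0;0 0 -1 0 0 0;0 0 -1 0 0 0;0 0 -1 0 0 0",
)

```text
t: 22.18
tool_pos: [0.4362, -0.3533, 0.1359]
tool_rot: [-2.136, -1.529, -0.778]
contact_force: [-3.2, 1.0, 2.0]
opening: 0.0247
```

Request:
arm_command(
  rows="0 0 -.5 0 0 0;0 0 -.7 0 0 0;0 0 -.7 0 0 0",
)

```text
t: 22.55
tool_pos: [0.4362, -0.3533, 0.1359]
tool_rot: [-2.135, -1.529, -0.779]
contact_force: [-4.4, 1.9, 4.8]
opening: 0.0251
```

Request:
arm_command(
  rows="0 0 0 0 0 0;0 0 0 0 0 0;0 0 0 0 0 0;0 0 0 0 0 0",
  jaw=0.7,
)

```text
t: 23.05
tool_pos: [0.4362, -0.3533, 0.1358]
tool_rot: [-2.136, -1.529, -0.779]
contact_force: [-0.8, 0.0, -0.0]
opening: 0.0596
```

Request:
arm_command(
  rows="-4 -12 15 0 0 0;-10 -30 38 0 0 0;-18 -53 67 0 0 0;-27 -79 100 0 0 0;-34 -100 135 0 0 0;-34 -100 170 0 0 0;-34 -100 170 0 0 0;-34 -100 170 0 0 0",
)

```text
t: 24.05
tool_pos: [0.402, -0.4535, 0.3056]
tool_rot: [-2.136, -1.528, -0.778]
contact_force: [-0.3, 0.0, -0.4]
opening: 0.0595
```

```bash
python3 - <<'E'
from h import *
t=snap('top','t9');s=snap('scene','s9')
o=monitor.get_obs();print(o['t'],o['tool_pos'],o['contact_force'],o['opening'],o['q'])
def z_(d,u,v,w,h,g=.6,W=400):
    c=d['frame'][v:v+h,u:u+w].astype(float); return cv2.resize((255*(c/255)**g).astype(np.uint8),(W,int(h*W/w)),interpolation=2)
a=np.hstack([z_(t,420,205,100,100),z_(s,150,190,80,80)])
b=np.hstack([z_(t,110,70,400,250,W=400)[:200],z_(s,240,100,200,100)[:200]])
cv2.imwrite('pics/c11.png',np.vstack([a,b])[:600,:,::-1])
E
```

```text
24.15 [ 0.40195118 -0.45287785  0.3042812 ] [ 0.04771521 -0.28374543 -0.82246904] 0.059471536755283244 [-1.12475816  0.21518569  1.51661295  0.4974987   1.9117016  -0.7486789 ]
```

No views are left, so I'll check numerically.

```bash
python3 - <<'E'
from h import *
t=load('t9');s=load('s9');t0=load('top0');s0=load('scene0');t6=load('t6');s6=load('s6')
def box(d,d0,u0,v0,u1,v1,z,nm):
    df=np.abs(d['frame'].astype(int)-d0['frame']).max(2)[v0:v1,u0:u1]; m=cv2.medianBlur(((df>35)*255).astype(np.uint8),3)
    c=max(cv2.findContours(m,0,1)[0],key=cv2.contourArea)+np.array([u0,v0])
    P=np.float32([onz(d,*p,z)[:2] for p in cv2.convexHull(c)[:,0]])
    r=cv2.minAreaRect(P*1000); print(nm,np.round(r[0],1),np.round(r[1],1),round(r[2],1),cv2.contourArea(c))
box(t,t0,430,212,512,305,.06,'magnet, top change (incl side)')
# expected outline of a perfectly placed magnet, for comparison with the same mask
y=np.radians(-19);u=np.array([np.cos(y),np.sin(y)]);v=np.array([-u[1],u[0]]);c=np.array([.447,-.32])
pts=[np.r_[c+a*.055*u+b*.028*v,z] for a in(1,-1) for b in(1,-1) for z in(.032,.06)]+[np.r_[c+.013*(a*u+b*v),.115] for a in(1,-1) for b in(1,-1)]
for d,n in((t,'top'),(s,'scene')):
    h=cv2.convexHull(np.float32([proj(d,p) for p in pts])); print(n,'exp bbox',h.min((0,1)).round(1),h.max((0,1)).round(1))
    d0=t0 if n=='top' else s0; a,b=np.maximum(h.min((0,1))-10,0).astype(int),(h.max((0,1))+10).astype(int)
    m=(np.abs(d['frame'].astype(int)-d0['frame']).max(2)>(35 if n=='top' else 18)); m=cv2.medianBlur(m.astype(np.uint8)*255,3)[a[1]:b[1],a[0]:b[0]]
    k=max(cv2.findContours(m,0,1)[0],key=cv2.contourArea)[:,0]; print('   seen',k.min(0)+a,k.max(0)+a)
# changes elsewhere vs picture with lid open
for d,d0,n in((t,t6,'top'),(s,s6,'scene')):
    m=(np.abs(d['frame'].astype(int)-d0['frame']).max(2)>45).astype(np.uint8)*255; m=cv2.medianBlur(m,3)
    for k in cv2.findContours(m,0,1)[0]:
        if cv2.contourArea(k)>8: print(n,'change',cv2.boundingRect(k))
E
```

```text
magnet, top change (incl side) [ 448.6 -315.5] [ 65.8 110.4] 71.2 1264.5
top exp bbox [452.3 232.4] [493.3 286.1]
   seen [453 233] [491 285]
scene exp bbox [170.1 209.5] [200.5 256.9]
   seen [172 210] [201 256]
top change (249, 393, 12, 7)
top change (262, 370, 66, 30)
top change (589, 361, 51, 39)
top change (511, 329, 57, 71)
top change (551, 248, 89, 88)
top change (453, 233, 39, 53)
top change (498, 201, 4, 8)
top change (497, 187, 4, 7)
top change (288, 184, 22, 48)
top change (444, 174, 151, 226)
top change (445, 174, 43, 29)
top change (579, 172, 14, 4)
top change (484, 167, 26, 21)
top change (600, 150, 40, 46)
scene change (173, 211, 29, 45)
scene change (320, 189, 35, 23)
scene change (333, 182, 11, 14)
scene change (90, 178, 9, 3)
scene change (214, 161, 14, 6)
scene change (85, 160, 33, 29)
scene change (102, 143, 24, 26)
scene change (224, 106, 47, 12)
scene change (177, 98, 10, 7)
scene change (202, 71, 15, 16)
scene change (214, 0, 65, 104)
scene change (0, 0, 243, 171)
```

```bash
python3 -c "
from station import workorder; print(workorder.finish_job())"
```

```text
the job is handed in; nothing more can be done
None
```

The job is done and handed in at about 24 s of the 67 s allowed.

1. **Offcut:** I gripped it by its upright leg and released it inside the dark bin, just above the floor.
2. **Lid:** I pushed it up from under the lip with the shut fingertips until it was past balance. It rests open on its stop.
3. **Magnet:** I lifted it out by its post with the tool tilted 40° to clear the lid. I lowered it onto the larger stack until the wrist force showed contact, then let go and backed off.

**Last checks:**
- The magnet's outline matches a perfectly centred one to 1–2 px in both views (about 2 mm per px in the top view). Its long side measures -18.8°, against about -19° for the stack.
- Compared with the picture taken just after the lid opened, I saw changes only at the magnet, its old place in the case and the arm. The lid, keeper, offcut and bin showed none.
- Contact forces stayed within a few newtons, and the robot was touching nothing when I handed in.

**Gaps and disagreements:**
- I had used up the picture allowance, so these final checks come from pixel comparison only; I did not look at a final picture.
- Before lowering, one scene-view edge put the magnet about 6–7 mm off along its length. The other readings were within 1–6 mm and I did not correct for it. The check after placing showed the magnet centred.

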